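# Put the otoscope set away in its push-button case

### The job

Put the ear-examination set away: press the button on the front of the grey case so that its lid springs fully open, then lay the otoscope in its shaped bed and stand the jar of specula upright in its round well, setting both down rather than dropping them in. When both are fully home, swing the lid down and press it until it latches shut and stays shut, and leave the other things on the counter where they are.

Things in the scene. Friction and masses are not known exactly. Their poses are not given: they have to be found in the camera images.
- case: (mm) Light grey plastic case, fixed, 180 deep (x) x 270 wide (y) x 85 high shut: base 45, lid 40, walls 5. Origin: centre of the underside; x from button side to hinge side, y left, z up. Dark foam inside, top 36 up, beds pale-floored: otoscope bed left (+y), round jar well front right, back right a bed filled by a fixed spare head. A 12 bar handle at 20 height goes round the catch, out to x = -166.
- lid (a joint): Lid angle, rad: 0 shut, 1.5 (nearly upright) open at its stop. A hinge spring always pushes it open; the catch holds it shut. Button pressed, it flies open within 1 s and stays. To shut it push it over from behind (1 to 3 N at the front edge), then press the front edge down with about 10 N to 0 until the catch snaps in; let go before that it springs open again.
- lid_hinge (a point): (mm) Middle of the hinge line (along case y), 90 behind the case's origin, 45 above the counter. The frame turns with the lid; shut, its axes are parallel to the case's. In it the lid spans x = -180 (front edge) to 0, y = -135 to 135, z = 0 (rim) to 40 (outer face). A steel latch tongue 24 wide at the middle of its front wall reaches 33 below the rim and 13 out in front.
- lid_front (a point): Middle of the lid's front outer edge, on the outer (upper) face; turns with the lid.
- button_top (a point): (mm) Centre of the top of the round bare-metal release button, 28 across, pressed straight down; 54 above the counter, 35 in front of the lid's front face. It stands 14 out of the catch housing, a grey block 56 wide and 40 high at the middle of the case's front.
- button (a joint): How far the button is pressed, m: 0 up, 0.008 fully down. Its spring needs 1.2 N to start, 3.5 N fully down; the catch lets go at about 0.0045.
- otoscope: (mm) Otoscope lying on its side, 155 long, 0.22 kg: pale metal handle 28 x 28 (rounded square), black head 45 x 30 with a black cone sticking out sideways. Origin: underside, below the handle's middle. x along it to the head: handle -55 to 55, head to 100; cone points to -y, tip 51 off the axis at x = 80; z up, 28 high. Balances at x about 20.
- otoscope_bed (a point): (mm) Where the otoscope's origin belongs, on the bed's floor, 14 above the counter; axes parallel to the case's, the otoscope's x along this x (head to the hinge, cone to the case's middle). Bed 22 deep: handle trough 35 wide, end recess for head and cone, 3 to 5 play; across the handle a finger scallop as deep, y = -45 to 45, x = -20 to 30.
- specula_jar: (mm) Round clear jar with a white screw cap (upper 20), 52 across, 62 high, 0.1 kg, black ear cones inside; stands upright. Origin: centre of its underside, z up.
- jar_well (a point): (mm) Where the jar's origin belongs: centre of the floor of the round well, 14 above the counter; axes parallel to the case's. The well is 56 across and 22 deep, so the jar stands 40 out of the foam; shut, the lid clears it by 4.
- reflex_hammer: Bystander: reflex hammer, steel shaft 200 mm long, orange triangular head. Origin: under the middle of the shaft; x along it to the head.
- penlight: Bystander: grey penlight 130 mm long, 13 mm thick. Origin: centre of its underside; x along it.
- peak_flow_meter: Bystander: white peak-flow meter 155 mm long, 46 mm wide, 26 mm high with a blue mouthpiece to -x. Origin: centre of its underside.
- spatula_cup: Bystander: purple cup 76 mm across and 75 mm high with wooden spatulas up to about 160 mm. Origin: centre of its underside.

How it is judged:
By the outcome, as a careful person would: the job done as asked, in the order asked, and still so for the second after the job is handed in, with the robot touching nothing.
It also fails if it takes over 72 s, if anything falls off the work surface, if the arm or the gripper's body presses on something with over 40 N, if the wrist force passes 120 N, or if a joint passes its speed limit or range.

### The arm

A 7-joint arm with a two-finger parallel gripper is mounted at the origin on the work surface. World frame = base frame: x ahead of the robot, y to its left, z up, the work surface at z = 0. Lengths are in m, angles in rad, forces in N, time in s.
With the tool pointing down it reaches from about 0.4 to 0.85 m from the base axis. Payload 4.5 kg.
Tool frame: the origin (TCP) lies between the finger pads; the fingertips stand 11 mm ahead of it and the grasp point (between the pads) lies 8 mm behind it (r.nose_length is the distance from the TCP to the fingertips, in m); z points along the fingers, y is the line along which they close (so a half turn about z gives the same grasp; the last joint's range is limited). The gripper opens to 88 mm and grips with 3 to 60 N. Pads are 18 mm wide; open, the fingers measure 123 mm over their backs; the gripper's body (75 mm by 187 mm) begins 45 mm behind the grasp point.
Start: joints at [-1.111, 0.689, -0.195, 1.565, 0.157, 0.902, -0.215], TCP at [0.258, 0.569, 0.25] pointing down, gripper open.
Joint ranges: [-3.01, 3.01], [-0.46, 2.08], [-1.47, 1.51], [0.13, 2.56], [-1, 4.14], [0.04, 2.09], [-2.66, 2.66]. Speed limits (rad/s): [2.57, 2.57, 3.14, 3.14, 3.14, 3.14, 3.14].

### API

Orientations are given as a unit quaternion [x, y, z, w].
In Python, from plant import get_state, snapshot, camera_model, r gives the robot as it stands.
- The arm moves only by the shell command python3 -m inch 'ROWS' [FORCE]. ROWS is text: rows parted by semicolons, each of 7 numbers parted by spaces: the opening, from -1 (shut) to 1 (fully open), then the shift along the tool's x, y, z in m, then the turn, a rotation vector about the tool's x, y, z in rad. A call has 1 to 20 rows; each row shifts and turns the commanded pose from where the row before left it, along the tool's axes as they then stand; what a row does not reach is not made up. A row lasts 1/12 s, in which the tool goes at most 41.7 mm and 7.16 degrees, less where a joint would pass 70% of its speed; a pose out of reach is approached as far as the arm can. A call is refused whole if a number of a shift passes 0.0417 or a number of a turn 0.125, either way. A call with a gripper value outside its range is refused whole. The fingers move at their own pace and stop on an object; FORCE is the grip in N (left out, the last holds). Time passes only in rows, so rows that do not move let the fingers close. It gives the time, the measured TCP pose, the force, the opening and the grip force at its end, in the units of the state.
- get_state(): the state, without advancing time (a new reading comes with each control period).
- snapshot(name): name is "side" or "top" or "wrist"; returns (picture, depth): 480x640x3 uint8, red, green, blue; 480x640 float32, m along the optical axis (not along the pixel's ray), 0 where there is no reading.
- camera_model(name): a dict with "intrinsics" (3x3 intrinsics, pixels), "view" (4x4, takes a point from world to camera coordinates). Camera axes: x right, y down, z forward; pixel columns grow to the right and rows downward; lengths in m; the calibration is good to about 2 mm. A picture is of the moment at which its call begins: read the wrist's pose just before it. camera_model takes no time and is no camera call; for the wrist camera it gives the pose at the moment of the call.
- r.finish_job(): hands the job in; it is judged then, once.
The state is a dict: "clock": time; "q": joint angles; "qd": joint speeds; "joint_torque": joint torques, N m; "tool_pos": TCP position; "eef_rot": TCP orientation; "contact_force": force on the tool from outside, world axes, zero at the start; "moment": the same for the moment, N m; "opening": opening from 0.0 (shut) to 1.0 (fully open); "finger_force": force on a finger pad.
Only numpy, scipy, OpenCV 4.12 (cv2) and the standard library are available. Lean on these libraries where they do the work, as an engineer would, in place of code of your own. Each camera call takes 0.05 s, during which the arm holds its last target. There are 200 camera calls.

## Working session

There is one attempt and no reset: what is moved stays moved. The work goes in short steps, Python scripts to look and compute and a shell command to move; the robot and the scene stay as the last step left them, time stands still between calls to the robot, and variables do not carry over. Pictures are saved under pics/ and viewed, at most 10 in all, crops included, and the job is handed in when it is done.

```bash
ls; mkdir -p pics
python3 - <<'E'
from plant import *
import cv2,numpy as np
s=get_state();print(s['tool_pos'],s['eef_rot'],s['clock'])
for n in("top","side"):
    p,d=snapshot(n);m=camera_model(n)
    cv2.imwrite(f"pics/{n}0.png",p[...,::-1]);np.savez(f"{n}0.npz",p=p,d=d,K=m['intrinsics'],V=m['view'])
    print(n,m['intrinsics'],m['view'])
E
```

```text
pics
[0.25795785 0.56861421 0.24891566] [ 2.11257738e-01  9.77429967e-01 -9.02336644e-04 -1.17835523e-04] 0.0
top [[549.30485789   0.         323.81113121]
 [  0.         549.30485789 230.40601062]
 [  0.           0.           1.        ]] [[-0.03392781 -0.99942264  0.00181446  0.00811051]
 [-0.97861423  0.03285276 -0.20306377  0.55519552]
 [ 0.20288691 -0.00866517 -0.97916383  1.01973229]
 [ 0.          0.          0.          1.        ]]
side [[610.24383155   0.         318.13375817]
 [  0.         610.24383155 246.66460269]
 [  0.           0.           1.        ]] [[ 8.11061085e-01 -5.84961144e-01 -6.13419974e-04 -4.34374678e-01]
 [-3.45181701e-01 -4.77754642e-01 -8.07836676e-01  2.53969207e-01]
 [ 4.72260002e-01  6.55416633e-01 -5.89406081e-01  1.18363732e+00]
 [ 0.00000000e+00  0.00000000e+00  0.00000000e+00  1.00000000e+00]]
```

View pics/top0.png

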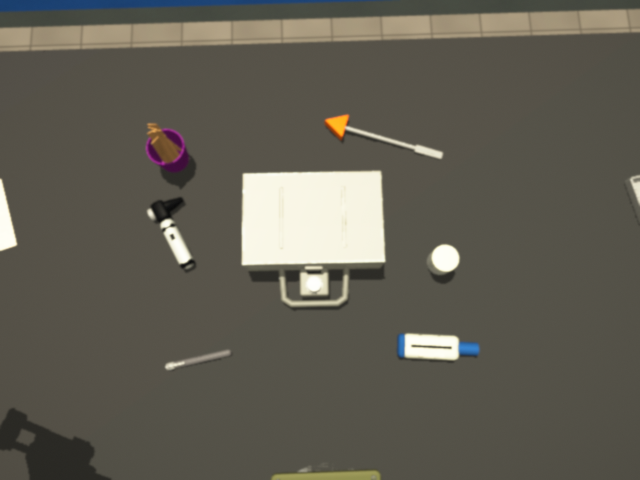

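View pics/side0.png

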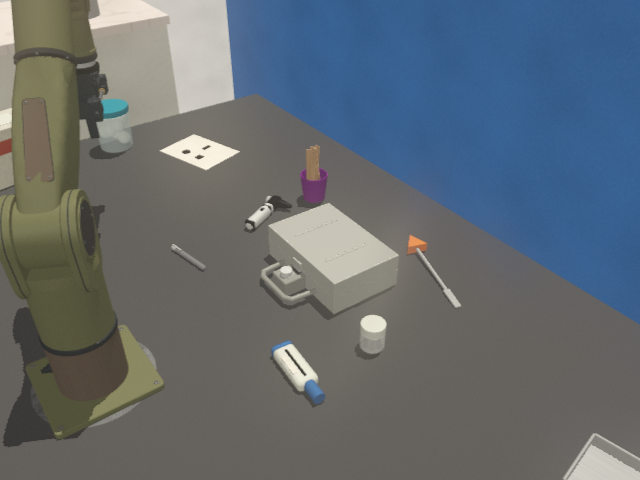

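The top view shows the case lid spanning (243–384, 172–270) with the button at (314,284). The jar cap is at (443,260). The otoscope runs from its head at (160,210) to its tail at (187,265), with the cone tip at (182,201). In the side view the jar is at (372,335) and the otoscope at (265,212).

```bash
cat > h.py <<'E'
import numpy as np,cv2
from scipy.spatial.transform import Rotation as R
def ray(K,V,uv,z):
    uv=np.atleast_2d(uv).astype(float);Vi=np.linalg.inv(V);o=Vi[:3,3]
    d=(np.linalg.inv(K)@np.c_[uv,np.ones(len(uv))].T).T@Vi[:3,:3].T
    return o+d*((z-o[2])/d[:,2])[:,None]
def cloud(d,K,V):
    v,u=np.mgrid[:d.shape[0],:d.shape[1]]
    P=np.stack([(u-K[0,2])/K[0,0]*d,(v-K[1,2])/K[1,1]*d,d],-1);Vi=np.linalg.inv(V)
    return P@Vi[:3,:3].T+Vi[:3,3]
def rect(P):
    c,s,a=cv2.minAreaRect((P[:,:2]*1000).astype(np.float32));return np.round(c,1),np.round(s,1),round(a,2)
E
python3 - <<'E'
from h import *
f=np.load('top0.npz');p,d,K,V=[f[k] for k in('p','d','K','V')]
W=cloud(d,K,V);hsv=cv2.cvtColor(p,cv2.COLOR_RGB2HSV)
print('table z',np.median(W[300:340,480:600,2]),W[300:340,480:600,2].std())
def big(m):
    n,l,st,c=cv2.connectedComponentsWithStats(m.astype(np.uint8));i=1+np.argmax(st[1:,4]);return l==i
def box(u0,v0,u1,v1):
    b=np.zeros(d.shape,bool);b[v0:v1,u0:u1]=1;return b
m=big(box(230,160,400,275)&(abs(W[...,2]-.085)<.008));print('lid depth',rect(W[m]),np.median(W[m][:,2]))
v,u=np.nonzero(m);print('lid ray',rect(ray(K,V,np.c_[u,v],.085)))
m=big(box(295,272,335,296)&(abs(W[...,2]-.054)<.005));v,u=np.nonzero(m);q=ray(K,V,np.c_[u,v],.054);print('button',q.mean(0),rect(q),m.sum())
m=big(box(420,235,470,285)&(abs(W[...,2]-.062)<.006));v,u=np.nonzero(m);q=ray(K,V,np.c_[u,v],.062);print('jar',q.mean(0),rect(q),np.median(W[m][:,2]))
b=box(140,193,200,275)
for nm,m in(('bright',b&(hsv[...,2]>110)&(hsv[...,1]<90)),('tall',b&(W[...,2]>.012)&(W[...,2]<.045))):
    m=big(m);v,u=np.nonzero(m);q=ray(K,V,np.c_[u,v],.02);print(nm,rect(q),m.sum(),np.percentile(W[m][:,2],[5,50,95]), u.min(),u.max(),v.min(),v.max())
o=p[190:280,135:215,::-1];cv2.imwrite('pics/oto.png',cv2.resize(o,None,fx=6,fy=6,interpolation=cv2.INTER_CUBIC))
E
```

```text
table z -0.001454926903131426 0.06613195676278615
lid depth (array([577.3,  11.4]), array([270.6, 181.5]), 89.28) 0.08462881266645716
lid ray (array([576. ,  11.3]), array([269.4, 181. ]), 89.32)
button [0.45157419 0.01297434 0.054     ] (array([451.1,  12.8]), array([25.9, 25.9]), 43.3) 154
jar [ 0.49199098 -0.24175935  0.062     ] (array([ 491.9, -242.7]), array([50.2, 51. ]), 85.76) 0.06051600401908952
bright (array([552.1, 290.1]), array([100.3,  31.1]), 26.84) 701 [-0.00085962  0.02567602  0.02979621] 160 192 219 264
tall (array([565.7, 301.6]), array([151.2,  74.3]), 10.84) 1242 [0.01656592 0.02510939 0.02941223] 147 193 197 268
```

View pics/oto.png

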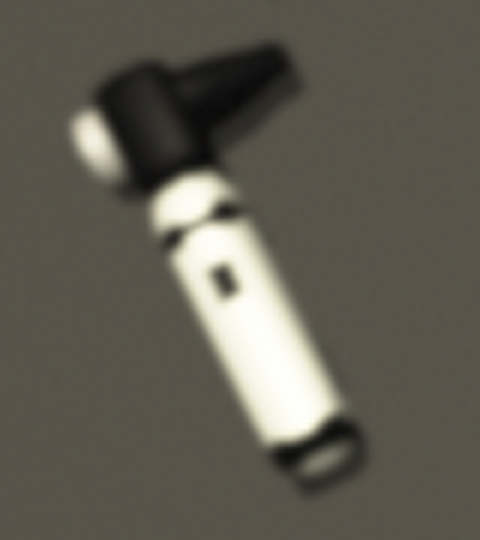

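The crop shows the handle axis from the neck (185,180) to the tail (330,470). The cone points right, so the otoscope lies with its z axis up. Next I square up the tool and move above the button.

```bash
cat >> h.py <<'E'
def to(pos,yaw=0,tilt=0,st=None):
    """delta in current tool axes to reach tool pose; yaw=0: tool x=-X,y=Y,z=-Z; tilt about tool y"""
    from plant import get_state
    s=get_state();r0=R.from_quat(s['eef_rot']);T=R.from_euler('z',yaw)*R.from_matrix(np.diag([-1,1,-1.]))*R.from_rotvec([0,tilt,0])
    print('d tool',np.round(r0.inv().apply(np.array(pos)-s['tool_pos']),4),'rot',np.round((r0.inv()*T).as_rotvec(),3))
def st():
    from plant import get_state
    s=get_state();print('t',round(s['clock'],2),'p',np.round(s['tool_pos'],4),'F',np.round(s['contact_force'],1),'op',round(float(s['opening']),3))
E
python3 -m inch '-1 0 0 0 0 0 -0.107;-1 0 0 0 0 0 -0.107;-1 0 0 0 0 0 -0.107;-1 0 0 0 0 0 -0.107;-1 -0.0125 -0.037 0.0065 0 0 0;-1 -0.0125 -0.037 0.0065 0 0 0;-1 -0.0125 -0.037 0.0065 0 0 0;-1 -0.0125 -0.037 0.0065 0 0 0;-1 -0.0125 -0.037 0.0065 0 0 0;-1 -0.0125 -0.037 0.0065 0 0 0;-1 -0.0125 -0.037 0.0065 0 0 0;-1 -0.0125 -0.037 0.0065 0 0 0;-1 -0.0125 -0.037 0.0065 0 0 0;-1 -0.0125 -0.037 0.0065 0 0 0;-1 -0.0125 -0.037 0.0065 0 0 0;-1 -0.0125 -0.037 0.0065 0 0 0;-1 -0.0125 -0.037 0.0065 0 0 0;-1 -0.0125 -0.037 0.0065 0 0 0;-1 -0.0125 -0.037 0.0065 0 0 0' 20
python3 - <<'E'
from h import *
f=np.load('top0.npz');K,V=f['K'],f['V']
c=lambda a:np.array(a)/6+[135,190]
L=c([[200,210],[312,428],[187,178],[335,478]])-.4
q=ray(K,V,L,.02);print(q)
a=q[0]-q[1];print('yaw',np.arctan2(a[1],a[0]));print('mid',(q[2]+q[3])/2,np.linalg.norm(q[2]-q[3]))
to([.446,.0128,.1],-.0125,-.25)
to([.446,.0128,.1],-.0125,.25);st()
E
```

```text
clock: 1.68
tool_pos: [0.4471, 0.0127, 0.1517]
eef_rot: [-0.001, 1.0, 0.0, -0.0]
contact_force: [-0.6, 0.7, 0.0]
opening: 0.008
finger_force: 0.0
[[0.58548185 0.3052319  0.02      ]
 [0.50957339 0.26608827 0.02      ]
 [0.59676038 0.30990174 0.02      ]
 [0.49248123 0.25815332 0.02      ]]
yaw 0.4761039376782788
mid [0.54462081 0.28402753 0.02      ] 0.1164132278894149
d tool [0.0011 0.0001 0.0517] rot [ 0.002 -0.25   0.015]
d tool [0.0011 0.0001 0.0517] rot [-0.002  0.25   0.015]
t 1.68 p [0.4471 0.0127 0.1517] F [-0.6  0.7  0. ] op 0.008
```

```bash
python3 -m inch '-1 0 0 0 0 -0.125 0.007;-1 0 0 0 0 -0.125 0.007;-1 0.0036 0 0.016 0 0 0;-1 0.0036 0 0.016 0 0 0;-1 0.0036 0 0.016 0 0 0;-1 0.0036 0 0.016 0 0 0;-1 0.0036 0 0.016 0 0 0;-1 0.0006 0 0.0025 0 0 0;-1 0.0006 0 0.0025 0 0 0;-1 0.0006 0 0.0025 0 0 0;-1 0.0006 0 0.0020 0 0 0;-1 0 0 0 0 0 0'
```

```text
clock: 2.68
tool_pos: [0.4251, 0.0038, 0.0871]
eef_rot: [0.002, 0.999, -0.016, 0.03]
contact_force: [-0.4, -0.5, 0.2]
opening: 0.006
finger_force: 0.0
```

```bash
python3 -m inch '-1 0 0 -0.03 0 0 0;-1 0 0 -0.04 0 0 0;-1 0 0 -0.04 0 0 0;-1 0 0 -0.04 0 0 0;-1 0 0 -0.02 0 0.125 0;-1 0 0 0 0 0.125 0;-1 0 0 0 0 0 0;-1 0 0 0 0 0 0'
python3 - <<'E'
from h import *;from plant import *
p,d=snapshot('top');m=camera_model('top');cv2.imwrite('pics/top1.png',p[...,::-1]);np.savez('top1.npz',p=p,d=d,K=m['intrinsics'],V=m['view']);st()
E
```

```text
clock: 3.35
tool_pos: [0.4276, -0.0, 0.1841]
eef_rot: [0.009, 0.997, -0.028, -0.066]
contact_force: [-0.6, -0.3, -1.3]
opening: 0.005
finger_force: 0.0
t 3.4 p [ 4.259e-01 -2.000e-04  1.839e-01] F [-0.1  0.8  0.3] op 0.008
```

View pics/top1.png

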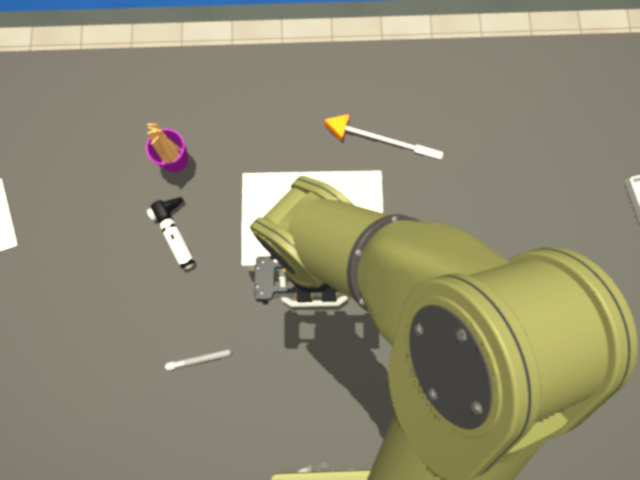

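The lid is still shut over (242–384, 171–265). The tilt was not reached, so I check the joints.

Run:
```python
from h import *;from plant import *
print(np.round(get_state()['q'],3));to([.4515,.0128,.1],-.0125,0);st()
```

```text
[ 0.266  0.673 -0.643  2.082  0.607  0.746  0.758]
d tool [-0.0363  0.0182  0.0788] rot [-0.058 -0.134 -0.004]
t 3.4 p [ 4.259e-01 -2.000e-04  1.839e-01] F [-0.1  0.8  0.3] op 0.008
```

```bash
python3 -m inch '-1 0 0 0 -0.008 -0.045 0;-1 0 0 0 -0.008 -0.045 0;-1 0 0 0 -0.008 -0.045 0;-1 0 0 0 -0.008 -0.045 0;-1 0 0 0 -0.008 -0.045 0;-1 0 0 0 -0.008 -0.045 0;-1 0 0 0 -0.01 -0.045 0;-1 0 0 0 0 0 0'
python3 - <<'E'
from h import *;from plant import *
print(np.round(get_state()['q'],3));to([.449,.0128,.085],-.0125,-.2);st()
E
```

```text
clock: 4.07
tool_pos: [0.4213, -0.0012, 0.1845]
eef_rot: [0.004, 0.996, -0.002, 0.088]
contact_force: [-1.3, 0.6, -0.4]
opening: 0.004
finger_force: 0.0
[ 0.019  0.538 -0.221  2.378  1.167  0.159  0.25 ]
d tool [-0.0098  0.0146  0.1027] rot [-0.003 -0.025  0.004]
t 4.07 p [ 0.4213 -0.0012  0.1845] F [-1.3  0.6 -0.4] op 0.004
```

```bash
python3 -m inch '-1 -0.001 0.0015 0.01 0 0 0;-1 -0.001 0.0015 0.01 0 0 0;-1 -0.001 0.0015 0.01 0 0 0;-1 -0.001 0.0015 0.01 0 0 0;-1 -0.001 0.0015 0.01 0 0 0;-1 -0.001 0.0015 0.01 0 0 0;-1 -0.001 0.0015 0.01 0 0 0;-1 -0.001 0.0015 0.01 0 0 0;-1 -0.001 0.0015 0.01 0 0 0;-1 -0.001 0.0011 0.01 0 0 0;-1 0 0 0 0 0 0'
python3 - <<'E'
from h import *;from plant import *
print(np.round(get_state()['q'],3));to([.449,.0128,.061],-.0125,-.17);st()
E
```

```text
clock: 4.98
tool_pos: [0.4523, 0.0131, 0.0964]
eef_rot: [0.005, 0.996, -0.0, 0.09]
contact_force: [0.9, 0.7, 1.4]
opening: 0.007
finger_force: 0.0
[ 0.131  0.795 -0.457  2.355  1.938  0.38  -0.542]
d tool [ 0.0097 -0.0003  0.0342] rot [0.    0.011 0.002]
t 4.98 p [0.4523 0.0131 0.0964] F [0.9 0.7 1.4] op 0.007
```

```bash
python3 -m inch '-1 0.0024 0 0.008 0 0 0;-1 0.0024 0 0.008 0 0 0;-1 0.002 0 0.008 0 0 0;-1 0.001 0 0.0035 0 0 0;-1 0.001 0 0.0035 0 0 0;-1 0.0008 0 0.0035 0 0 0;-1 0 0 0 0 0 0'
python3 - <<'E'
from h import *;from plant import *
print(np.round(get_state()['q'],3));st()
E
```

```text
clock: 5.57
tool_pos: [0.4497, 0.0124, 0.0618]
eef_rot: [0.005, 0.996, -0.001, 0.092]
contact_force: [-0.9, 0.2, 1.1]
opening: 0.005
finger_force: 1.2
[ 0.174  0.899 -0.539  2.372  2.058  0.505 -0.654]
t 5.57 p [0.4497 0.0124 0.0618] F [-0.9  0.2  1.1] op 0.005
```

```bash
python3 -m inch '-1 0.0003 0 0.0015 0 0 0;-1 0.0003 0 0.0015 0 0 0;-1 0.0003 0 0.0015 0 0 0;-1 0 0 0 0 0 0;-1 0 0 0 0 0 0'
python3 - <<'E'
from h import *;from plant import *
st();p,d=snapshot('side');m=camera_model('side');W=cloud(d,m['intrinsics'],m['view'])
b=(abs(W[...,0]-.58)<.15)&(abs(W[...,1]-.011)<.12)&(d>0);print('case max z',np.percentile(W[b][:,2],[50,90,99]))
E
```

```text
clock: 5.98
tool_pos: [0.4497, 0.0125, 0.0582]
eef_rot: [0.005, 0.996, -0.001, 0.092]
contact_force: [-4.9, 0.4, 13.7]
opening: 0.006
finger_force: 7.0
t 5.98 p [0.4497 0.0125 0.0582] F [-4.9  0.4 13.7] op 0.006
case max z [0.03717483 0.21383464 0.60581904]
```

```bash
python3 -m inch '-1 -0.0036 0 -0.0197 0 0 0;-1 -0.0036 0 -0.0197 0 0 0;-1 -0.0036 0 -0.0197 0 0 0;-1 -0.0036 0.01 -0.0197 0 0.045 0;-1 -0.0036 0.02 -0.0197 0 0.045 0;-1 -0.0036 0.02 -0.0197 0 0.045 0;-1 0 0.02 -0.0197 0 0.045 0;-1 0 0.02 0 0 0 0;-1 0 0.02 0 0 0 0'
python3 - <<'E'
from h import *;from plant import *
st();to([.5535,.2886,.2],.476,0);to([.5535,.2886,.2],0,0)
p,d=snapshot('side');cv2.imwrite('pics/side2.png',p[...,::-1])
p,d=snapshot('top');m=camera_model('top');np.savez('top2.npz',p=p,d=d,K=m['intrinsics'],V=m['view'])
E
```

```text
clock: 6.78
tool_pos: [0.4488, 0.0668, 0.1418]
eef_rot: [0.008, 0.998, -0.021, 0.054]
contact_force: [-0.8, -0.5, 0.2]
opening: 0.006
finger_force: 0.0
t 6.78 p [0.4488 0.0668 0.1418] F [-0.8 -0.5  0.2] op 0.006
d tool [-0.1076  0.221  -0.0561] rot [-0.068  0.096 -0.491]
d tool [-0.1076  0.221  -0.0561] rot [-0.043  0.109 -0.015]
```

View pics/side2.png

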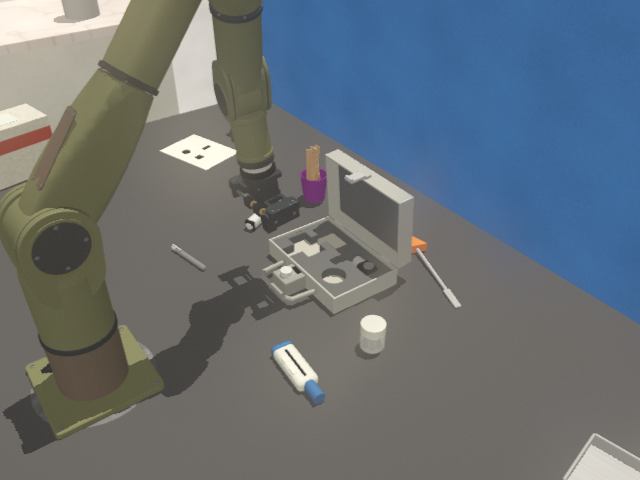

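The lid stands open. The jar well shows at (333,277), the otoscope bed at (305,248), and the spare head at (368,268). Next, the otoscope.

```bash
python3 -m inch '0.5 -0.0108 0.0221 -0.0056 0 0 0;0.5 -0.0108 0.0221 -0.0056 0 0 0;0.5 -0.0108 0.0221 -0.0056 0 0 0;0.5 -0.0108 0.0221 -0.0056 0 0 0;0.5 -0.0108 0.0221 -0.0056 0 0 0;0.5 -0.0108 0.0221 -0.0056 0 0 0;0.5 -0.0108 0.0221 -0.0056 0 0 0;0.5 -0.0108 0.0221 -0.0056 0 0 0;0.5 -0.0108 0.0221 -0.0056 0 0 0;0.5 -0.0104 0.0221 -0.0056 0 0 0;0.5 0 0 0 -0.011 0.016 -0.082;0.5 0 0 0 -0.011 0.016 -0.082;0.5 0 0 0 -0.011 0.016 -0.082;0.5 0 0 0 -0.011 0.016 -0.082;0.5 0 0 0 -0.011 0.016 -0.082;0.5 0 0 0 -0.011 0.016 -0.082;0.5 0 0 0 0 0 0;0.5 0 0 0 0 0 0'
python3 - <<'E'
from h import *;from plant import *
st();to([.5535,.2886,.1],.476,0)
m=camera_model('wrist');p,d=snapshot('wrist');np.savez('w3.npz',p=p,d=d,K=m['intrinsics'],V=m['view']);cv2.imwrite('pics/w3.png',p[...,::-1])
p,d=snapshot('top');m=camera_model('top');np.savez('top3.npz',p=p,d=d,K=m['intrinsics'],V=m['view']);cv2.imwrite('pics/top3.png',cv2.resize(p[150:310,210:420,::-1],None,fx=3.5,fy=3.5,interpolation=cv2.INTER_CUBIC))
E
```

```text
clock: 8.38
tool_pos: [0.5525, 0.2874, 0.1985]
eef_rot: [-0.236, 0.972, -0.001, -0.001]
contact_force: [0.2, 0.2, -0.2]
opening: 0.75
finger_force: 0.0
t 8.38 p [0.5525 0.2874 0.1985] F [ 0.2  0.2 -0.2] op 0.75
d tool [-0.0017  0.0008  0.0985] rot [-0.001 -0.002  0.   ]
```

View pics/w3.png

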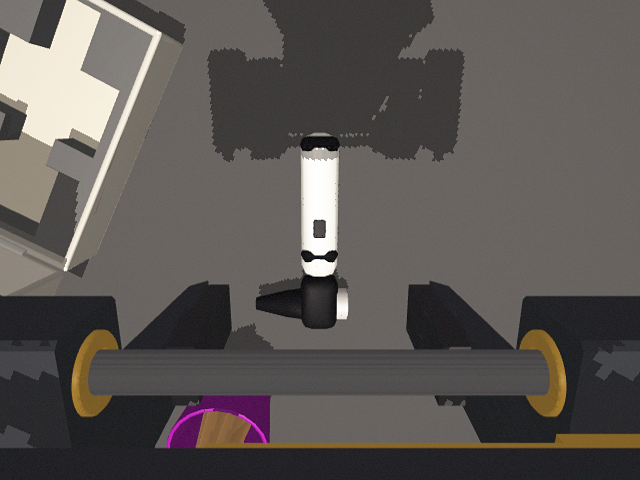

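View pics/top3.png

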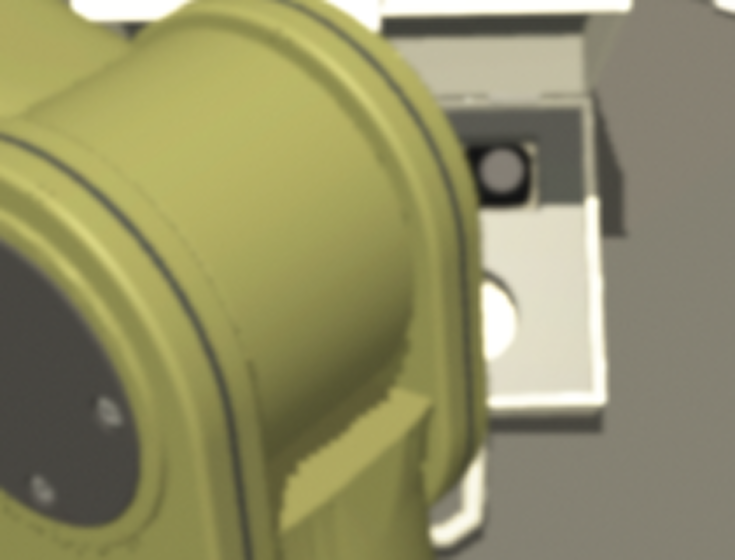

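The wrist view shows the handle at columns 301–339, rows 136–275, aligned with the tool. The head end is at row 328 and the cone points left at (258,303). The bed floor is at the upper left. The top view is blocked by the arm.

Run:
```python
from h import *
f=np.load('w3.npz');K,V,d=f['K'],f['V'],f['d'];W=cloud(d,K,V)
A=[.889,.458]
o=np.array([.5446,.284])
for uv,z in(((320,136),.014),((320,275),.014),((320,328),.015),((301,200),.014),((339,200),.014),((256,303),.014)):
    q=ray(K,V,uv,z)[0][:2]-o;a=.4776
    print(uv,'along',round(q@[np.cos(a),np.sin(a)],4),'lat',round(q@[-np.sin(a),np.cos(a)],4),'z',W[uv[1],uv[0],2].round(4))
print(W[200,320])
```

```text
(320, 136) along -0.0495 lat 0.0012 z 0.0234
(320, 275) along 0.0587 lat 0.0012 z 0.0238
(320, 328) along 0.1047 lat 0.0013 z 0.0251
(301, 200) along -0.002 lat -0.0133 z 0.0188
(339, 200) along -0.002 lat 0.0157 z -0.0001
(256, 303) along 0.0829 lat -0.0509 z 0.0194
[0.54020048 0.28309726 0.02739931]
```

```bash
python3 -m inch '0.6 -0.003 0.001 0.018 0 0 0;0.6 -0.0029 0.0008 0.018 0 0 0;0.6 0 0 0.018 0 0 0;0.6 0 0 0.018 0 0 0;0.6 0 0 0.018 0 0 0;0.6 0 0 0.018 0 0 0;0.6 0 0 0.018 0 0 0;0.6 0 0 0.018 0 0 0;0.6 0 0 0.018 0 0 0;0.6 0 0 0.01 0 0 0;0.6 0 0 0.008 0 0 0;0.6 0 0 0.0045 0 0 0;0.6 0 0 0 0 0 0' 20; python3 -m inch '-1 0 0 0 0 0 0;-1 0 0 0 0 0 0;-1 0 0 0 0 0 0;-1 0 0 0 0 0 0;-1 0 0 0 0 0 0;-1 0 0 0 0 0 0' 20
```

```text
clock: 9.57
tool_pos: [0.5561, 0.293, 0.0143]
eef_rot: [-0.238, 0.971, -0.001, -0.001]
contact_force: [0.5, 0.6, 0.7]
opening: 0.802
finger_force: 0.0
clock: 10.07
tool_pos: [0.5565, 0.2929, 0.015]
eef_rot: [-0.238, 0.971, -0.0, -0.0]
contact_force: [1.6, -1.4, 0.7]
opening: 0.37
finger_force: 0.9
```

```bash
python3 -m inch '-1 0 0 0 0 0 0;-1 0 0 0 0 0 0;-1 0 0 -0.005 0 0 0;-1 0 0 -0.01 0 0 0;-1 0 0 -0.02 0 0 0;-1 0 0 -0.02 0 0 0;-1 0 0 -0.02 0 0 0;-1 0 0 -0.02 0 0 0;-1 0 0 -0.02 0 0 0;-1 0 0 -0.02 0 0 0;-1 0 0 -0.01 0 0 0' 20; python3 -m inch '-1 0.0115 -0.0163 0 0 0 0;-1 0.0115 -0.0163 0 0 0 0;-1 0.0115 -0.0163 0 0 0 0;-1 0.0115 -0.0163 0 0 0 0;-1 0.0115 -0.0163 0 0 0 0;-1 0.0115 -0.0163 0 0 0 0;-1 0.0115 -0.0163 0 0 0 0;-1 0.0115 -0.0163 0 0 0 0;-1 0.0115 -0.0163 0 0 0 0;-1 0.0115 -0.0163 0 0 0 0;-1 0 0 0 0 0 0.07;-1 0 0 0 0 0 0.07;-1 0 0 0 0 0 0.07;-1 0 0 0 0 0 0.07;-1 0 0 0 0 0 0.07;-1 0 0 0 0 0 0.07;-1 0 0 0 0 0 0.072;-1 0 0 0 0 0 0;-1 0 0 0 0 0 0'
python3 - <<'E'
from h import *;from plant import *
st();to([.53,.095,.1],-.0125,0)
m=camera_model('wrist');p,d=snapshot('wrist');np.savez('w4.npz',p=p,d=d,K=m['intrinsics'],V=m['view']);cv2.imwrite('pics/w4.png',p[...,::-1])
E
```

```text
clock: 10.98
tool_pos: [0.5567, 0.2944, 0.1627]
eef_rot: [-0.238, 0.971, 0.001, 0.001]
contact_force: [1.1, 0.4, -2.5]
opening: 0.314
finger_force: 20.0
clock: 12.57
tool_pos: [0.5295, 0.0957, 0.16]
eef_rot: [0.005, 1.0, -0.0, -0.001]
contact_force: [-0.1, -0.3, -2.3]
opening: 0.319
finger_force: 20.0
t 12.57 p [0.5295 0.0957 0.16  ] F [-0.1 -0.3 -2.3] op 0.319
d tool [-0.0006 -0.0007  0.06  ] rot [-0.001 -0.001  0.003]
```

View pics/w4.png

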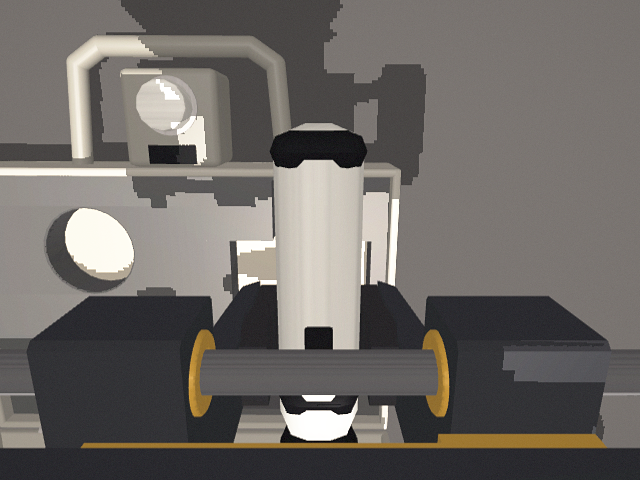

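The held otoscope is in the middle of the picture. The jar well rim is at columns 47–134, rows 208–292. The scallop front corners are at about (231,241) and (371,241).

Run:
```python
from h import *
f=np.load('w4.npz');K,V,d=f['K'],f['V'],f['d'];W=cloud(d,K,V)
C=np.array([.5765,.0113]);a=-.0125;c,s=np.cos(a),np.sin(a)
def case(q):q=q[:2]-C;return np.round([q[0]*c+q[1]*s,-q[0]*s+q[1]*c],4)*1000
print('cam',np.linalg.inv(V)[:3,3])
Wc=np.c_[((W[...,:2]-C)@np.array([c,s])).ravel()].reshape(d.shape)
for n,uv,z in(('scalFL',(231,241),.036),('scalFR',(371,241),.036),('wellL',(47,250),.036),('wellR',(134,250),.036),('wellT',(90,208),.036),('wellB',(90,292),.036),('button',(162,104),.054),('rimR',(400,180),.045),('rimfront',(340,168),.045)):
    q=ray(K,V,uv,z)[0];print(n,q[:2].round(4),'case',case(q),'z',W[uv[1],uv[0],2].round(3))
# floor of well / scallop from depth: z in .008-.020
m=(abs(W[...,2]-.014)<.006)&(Wc>-.085)&(Wc<.0)
v,u=np.nonzero(m);k=u<160
for kk in(k,(u>220)&(u<390)):
    P=np.array([case(x) for x in W[m][kk]]);print(P.min(0),P.max(0),np.percentile(P,[2,98],axis=0).round(1),len(P))
print('foam z',np.median(W[220:285,160:220,2]))
# depth edges along col 250 and row 270
print(W[232:250:2,250,2].round(3),W[270,222:246:2,2].round(3),W[270,360:384:2,2].round(3))
print('tail px along', [case(ray(K,V,(318,r),z)[0])[0] for r,z in((124,.16),(132,.17))])
```

```text
cam [0.46242239 0.09728869 0.29512567]
scalFL [0.534  0.0407] case [-42.9  28.9] z 0.032
scalFR [0.5347 0.1296] case [-43.3 117.7] z 0.035
wellL [ 0.5389 -0.0773] case [-36.5 -89.1] z 0.034
wellR [ 0.5394 -0.0217] case [-36.7 -33.4] z 0.036
wellT [ 0.5119 -0.0458] case [-63.9 -57.9] z 0.035
wellB [ 0.5679 -0.0541] case [ -7.8 -65.5] z 0.036
button [0.4514 0.0119] case [-125.1   -1. ] z 0.054
rimR [0.495  0.1447] case [-83.1 132.3] z 0.044
rimfront [0.4877 0.1093] case [-90.   96.8] z 0.171
[-59.9 -91.4] [ -7.7 -43.8] [[-57.  -89.6]
 [ -9.2 -46.7]] 4202
[-39.9  27.4] [ -0.6 117.8] [[-36.8  27.6]
 [ -5.8 117.6]] 2004
foam z 0.036119591747082735
[0.035 0.037 0.036 0.036 0.036 0.014 0.015 0.015 0.013] [0.036 0.035 0.035 0.035 0.037 0.032 0.026 0.019 0.014 0.015 0.015 0.014] [0.165 0.015 0.014 0.016 0.027 0.037 0.035 0.035 0.035 0.036 0.037 0.037]
tail px along [np.float64(-115.0), np.float64(-112.8)]
```

```bash
python3 -m inch '-1 0 0 0.02 0 0 0;-1 0 0 0.02 0 0 0;-1 0 0 0.02 0 0 0.003;-1 -0.007 -0.0021 0 0 0 0;-1 -0.007 -0.0021 0 0 0 0;-1 -0.007 -0.0021 0 0 0 0;-1 -0.007 -0.0021 0 0 0 0;-1 -0.007 -0.0021 0 0 0 0;-1 0 0 0 0 0 0;-1 0 0 0 0 0 0'
python3 - <<'E'
from h import *;from plant import *
st();to([.5644,.0848,.03],-.0125,0);from plant import *
print(get_state()['moment'])
E
```

```text
clock: 13.45
tool_pos: [0.5652, 0.0841, 0.1003]
eef_rot: [0.008, 1.0, -0.0, -0.0]
contact_force: [0.3, 1.6, -2.3]
opening: 0.316
finger_force: 20.0
t 13.45 p [0.5652 0.0841 0.1003] F [ 0.3  1.6 -2.3] op 0.316
d tool [0.0008 0.0007 0.0703] rot [-0.001 -0.    -0.004]
[0.11998812 0.05390945 0.02207624]
```

```bash
python3 -m inch '-1 0.0008 0.0006 0.012 0 0 -0.004;-1 0 0 0.012 0 0 0;-1 0 0 0.012 0 0 0;-1 0 0 0.008 0 0 0;-1 0 0 0.006 0 0 0;-1 0 0 0.006 0 0 0;-1 0 0 0.005 0 0 0;-1 0 0 0.004 0 0 0;-1 0 0 0.003 0 0 0;-1 0 0 0 0 0 0'; python3 -c "
from h import *;st()"
```

```text
clock: 14.28
tool_pos: [0.5654, 0.0849, 0.0347]
eef_rot: [0.006, 1.0, -0.001, 0.002]
contact_force: [-1.5, -4.3, 21.1]
opening: 0.316
finger_force: 20.0
t 14.28 p [0.5654 0.0849 0.0347] F [-1.5 -4.3 21.1] op 0.316
```

```bash
python3 -m inch '-1 0 0 -0.002 0 0 0;-1 0 0 0 0 0 0'
python3 - <<'E'
from h import *;from plant import *
st();print(get_state()['moment'])
m=camera_model('wrist');p,d=snapshot('wrist');np.savez('w5.npz',p=p,d=d,K=m['intrinsics'],V=m['view']);cv2.imwrite('pics/w5.png',p[...,::-1])
p,d=snapshot('side');m=camera_model('side');np.savez('s5.npz',p=p,d=d,K=m['intrinsics'],V=m['view'])
cv2.imwrite('pics/s5.png',cv2.resize(p[140:310,240:420,::-1],None,fx=3.3,fy=3.3,interpolation=cv2.INTER_CUBIC))
a=cv2.resize(p[150:310,250:420,::-1],(510,480),interpolation=cv2.INTER_CUBIC);b=cv2.imread('pics/w5.png')[60:460:,180:460]
cv2.imwrite('pics/c5.png',np.hstack([a[:480],cv2.resize(b,(290,480))]))
E
```

```text
clock: 14.45
tool_pos: [0.5648, 0.0851, 0.035]
eef_rot: [0.006, 1.0, -0.0, 0.001]
contact_force: [-1.2, 0.2, 10.6]
opening: 0.316
finger_force: 20.0
t 14.45 p [0.5648 0.0851 0.035 ] F [-1.2  0.2 10.6] op 0.316
[-0.23976622  0.23290761 -0.05162387]
```

View pics/c5.png

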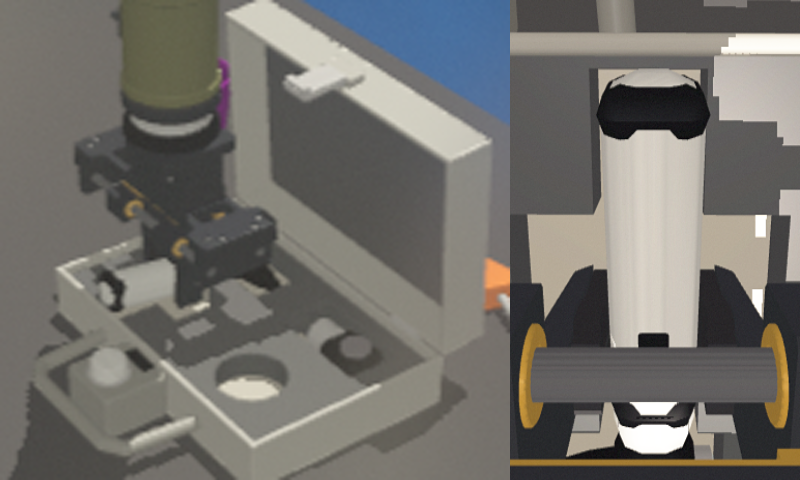

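The otoscope tail sits between the trough walls in the wrist view on the right. The side crop suggests it may be tilted, so I check the handle's slope by depth.

Run:
```python
from h import *
for n in('w4.npz','w5.npz'):
    f=np.load(n);K,V,d,p=f['K'],f['V'],f['d'],f['p'];W=cloud(d,K,V)
    for r in range(120,345,16):
        row=W[r,280:360];i=np.argmax(row[:,2]);print(n,r,row[i].round(4), end=' ')
        if n=='w5.npz':
            z=W[r,200:440,2];print(np.nonzero(z>.042)[0][[0,-1]]+200 if (z>.042).any() else '',end='')
        print()
f=np.load('w5.npz');W=cloud(f['d'],f['K'],f['V'])
print('row130 cols 225-265',W[130,222:270:4].round(3).tolist())
print('row130 cols 370-400',W[130,356:400:4].round(3).tolist())
```

```text
w4.npz 120 [0.4601 0.0746 0.027 ] 
w4.npz 136 [0.4624 0.0973 0.2951] 
w4.npz 152 [0.4701 0.1027 0.1753] 
w4.npz 168 [0.4746 0.0974 0.1744] 
w4.npz 184 [0.4791 0.0951 0.1743] 
w4.npz 200 [0.4836 0.0927 0.1747] 
w4.npz 216 [0.4884 0.0953 0.1746] 
w4.npz 232 [0.4932 0.0996 0.1744] 
w4.npz 248 [0.4982 0.1002 0.1744] 
w4.npz 264 [0.5031 0.0945 0.1746] 
w4.npz 280 [0.5082 0.0993 0.1746] 
w4.npz 296 [0.5137 0.0999 0.1739] 
w4.npz 312 [0.5187 0.093  0.1745] 
w4.npz 328 [0.5237 0.1001 0.1755] 
w4.npz 344 [0.5291 0.0945 0.1757] 
w5.npz 120 [0.4967 0.0834 0.0538] [215 340]
w5.npz 136 [0.5007 0.0938 0.0613] [270 365]
w5.npz 152 [0.5043 0.0789 0.0644] [264 411]
w5.npz 168 [0.5084 0.0914 0.0636] [268 368]
w5.npz 184 [0.5124 0.0902 0.0632] [269 367]
w5.npz 200 [0.4973 0.0868 0.17  ] [265 367]
w5.npz 216 [0.5211 0.0808 0.061 ] [213 366]
w5.npz 232 [0.5254 0.0897 0.0614] [271 365]
w5.npz 248 [0.5302 0.0878 0.0602] [272 364]
w5.npz 264 [0.535  0.087  0.0593] [273 364]
w5.npz 280 [0.5402 0.0869 0.0581] [274 401]
w5.npz 296 [0.5451 0.0866 0.0579] [200 439]
w5.npz 312 [0.5505 0.0819 0.0568] [200 439]
w5.npz 328 [0.5561 0.0874 0.0559] [200 439]
w5.npz 344 [0.561  0.0876 0.0567] [200 439]
row130 cols 225-265 [[0.499, 0.057, 0.037], [0.499, 0.058, 0.036], [0.499, 0.059, 0.036], [0.499, 0.061, 0.037], [0.499, 0.062, 0.035], [0.499, 0.063, 0.036], [0.499, 0.065, 0.037], [0.499, 0.066, 0.036], [0.499, 0.067, 0.036], [0.499, 0.068, 0.032], [0.5, 0.068, 0.024], [0.5, 0.068, 0.014]]
row130 cols 370-400 [[0.499, 0.097, 0.053], [0.5, 0.098, 0.047], [0.5, 0.102, 0.018], [0.5, 0.102, 0.031], [0.5, 0.103, 0.037], [0.5, 0.104, 0.037], [0.5, 0.105, 0.037], [0.5, 0.107, 0.036], [0.5, 0.108, 0.035], [0.5, 0.109, 0.036], [0.5, 0.11, 0.036]]
```

Run:
```python
from h import *
f=np.load('w5.npz');K,V=f['K'],f['V'];W=cloud(f['d'],K,V)
for c in(262,266,270,280,320,360):print(c,[(r,*W[r,c,[0,2]].round(3)) for r in range(104,132,2)])
print(ray(K,V,[(320,r) for r in(108,112,116,120)],.036)[:,0])
```

```text
262 [(104, np.float64(0.492), np.float64(0.044)), (106, np.float64(0.492), np.float64(0.037)), (108, np.float64(0.493), np.float64(0.036)), (110, np.float64(0.494), np.float64(0.036)), (112, np.float64(0.494), np.float64(0.036)), (114, np.float64(0.495), np.float64(0.037)), (116, np.float64(0.495), np.float64(0.037)), (118, np.float64(0.496), np.float64(0.022)), (120, np.float64(0.496), np.float64(0.021)), (122, np.float64(0.497), np.float64(0.022)), (124, np.float64(0.498), np.float64(0.021)), (126, np.float64(0.498), np.float64(0.022)), (128, np.float64(0.499), np.float64(0.023)), (130, np.float64(0.5), np.float64(0.024))]
266 [(104, np.float64(0.492), np.float64(0.044)), (106, np.float64(0.492), np.float64(0.035)), (108, np.float64(0.493), np.float64(0.037)), (110, np.float64(0.494), np.float64(0.036)), (112, np.float64(0.494), np.float64(0.035)), (114, np.float64(0.495), np.float64(0.037)), (116, np.float64(0.495), np.float64(0.037)), (118, np.float64(0.496), np.float64(0.015)), (120, np.float64(0.496), np.float64(0.014)), (122, np.float64(0.497), np.float64(0.014)), (124, np.flo
[... 2047 characters left out ...]
, np.float64(0.058))]
360 [(104, np.float64(0.492), np.float64(0.044)), (106, np.float64(0.493), np.float64(0.037)), (108, np.float64(0.493), np.float64(0.035)), (110, np.float64(0.494), np.float64(0.035)), (112, np.float64(0.494), np.float64(0.035)), (114, np.float64(0.495), np.float64(0.036)), (116, np.float64(0.496), np.float64(0.037)), (118, np.float64(0.496), np.float64(0.015)), (120, np.float64(0.497), np.float64(0.015)), (122, np.float64(0.497), np.float64(0.015)), (124, np.float64(0.498), np.float64(0.014)), (126, np.float64(0.499), np.float64(0.015)), (128, np.float64(0.499), np.float64(0.044)), (130, np.float64(0.5), np.float64(0.047))]
[0.4931622  0.49432397 0.49549125 0.49666407]
```

The tail is riding on the trough's front edge, since its underside is at foam height, and it has pitched nose-down in the grip. I lift, level by tilting the tool, and shift forward.

```bash
python3 -m inch '-1 0 0 -0.01 0 0 0;-1 0 0 -0.015 0 0 0;-1 0 0 -0.015 0 0 0;-1 0 0 0 0 -0.04 0;-1 0 0 0 0 -0.04 0;-1 0 0 0 0 -0.04 0;-1 0 0 0 0 -0.04 0;-1 0 0 0 0 0 0;-1 0 0 0 0 0 0' 25
cat > lev.py <<'E'
from h import *;from plant import *
import sys
st();m=camera_model('wrist');p,d=snapshot('wrist');K,V=m['intrinsics'],m['view'];np.savez(sys.argv[1],p=p,d=d,K=K,V=V);W=cloud(d,K,V)
s=get_state();tcp=s['tool_pos'];print('cam',np.linalg.inv(V)[:3,3])
M=(abs(W[...,1]-tcp[1])<.013)&(W[...,0]>.48)&(W[...,0]<tcp[0]-.012)&(W[...,2]>.03)&(W[...,2]<.14)
q=W[M];h=q[:,2]>np.percentile(q[:,2],50)-.02
xs=np.arange(.494,.56,.004)
for x in xs:
    k=abs(q[:,0]-x)<.002
    if k.sum()>5:z=np.percentile(q[k,2],95);j=k&(q[:,2]>z-.004);print(round(x,3),'z',z.round(4),'ymid',np.round((q[j,1].min()+q[j,1].max())/2,4))
E
python3 lev.py w6.npz
```

```text
clock: 15.3
tool_pos: [0.5631, 0.0853, 0.0739]
eef_rot: [0.005, 0.997, -0.002, 0.079]
contact_force: [0.4, -0.4, -3.6]
opening: 0.313
finger_force: 25.0
t 15.3 p [0.5631 0.0853 0.0739] F [ 0.4 -0.4 -3.6] op 0.313
cam [0.47549394 0.08724987 0.19684594]
0.494 z 0.0889 ymid 0.0865
0.498 z 0.0928 ymid 0.0859
0.502 z 0.0935 ymid 0.0857
0.506 z 0.0928 ymid 0.0864
0.51 z 0.0928 ymid 0.0865
0.514 z 0.0928 ymid 0.0864
0.518 z 0.0929 ymid 0.0864
0.522 z 0.0928 ymid 0.0864
0.526 z 0.1398 ymid 0.0854
0.53 z 0.1399 ymid 0.0854
0.534 z 0.093 ymid 0.0867
0.538 z 0.0929 ymid 0.0863
0.542 z 0.0929 ymid 0.0863
0.546 z 0.0929 ymid 0.0852
0.55 z 0.093 ymid 0.085
```

Run:
```python
from h import *
f=np.load('w6.npz');W=cloud(f['d'],f['K'],f['V']);c=f['p']
for col in(310,318,325):print(col,[(r,*W[r,col,[0,2]].round(4)) for r in range(236,300,4) if W[r,col,2]>.05][:6])
M=(W[...,2]>.068)&(W[...,2]<.1)&(abs(W[...,1]-.0865)<.015)
print(np.sort(W[M][:,0])[:30:3])
# bright handle near tail: black band extents along col 318
print([(r,int(c[r,318].max()),*W[r,318,[0,2]].round(3)) for r in range(250,330,4)])
```

```text
310 [(236, np.float64(0.522), np.float64(0.0921)), (240, np.float64(0.5235), np.float64(0.0914)), (244, np.float64(0.5244), np.float64(0.0922)), (248, np.float64(0.5252), np.float64(0.093)), (252, np.float64(0.5271), np.float64(0.0916)), (256, np.float64(0.5279), np.float64(0.0924))]
318 [(236, np.float64(0.5222), np.float64(0.0918)), (240, np.float64(0.5231), np.float64(0.0923)), (244, np.float64(0.524), np.float64(0.093)), (248, np.float64(0.5255), np.float64(0.0923)), (252, np.float64(0.5266), np.float64(0.0926)), (256, np.float64(0.5276), np.float64(0.093))]
325 [(236, np.float64(0.5215), np.float64(0.0932)), (240, np.float64(0.5231), np.float64(0.0923)), (244, np.float64(0.5242), np.float64(0.0926)), (248, np.float64(0.5258), np.float64(0.0918)), (252, np.float64(0.5267), np.float64(0.0925)), (256, np.float64(0.528), np.float64(0.0923))]
[0.4929955  0.49301541 0.49302574 0.49303211 0.49304745 0.49306259
 0.49306458 0.4930818  0.49308541 0.49309009]
[(250, 210, np.float64(0.526), np.float64(0.093)), (254, 212, np.float64(0.527), np.float64(0.093)), (258, 210, np.float64(0.529), n
[... 165 characters left out ...]
), (274, 213, np.float64(0.534), np.float64(0.092)), (278, 212, np.float64(0.535), np.float64(0.092)), (282, 211, np.float64(0.536), np.float64(0.092)), (286, 209, np.float64(0.537), np.float64(0.093)), (290, 211, np.float64(0.539), np.float64(0.092)), (294, 209, np.float64(0.54), np.float64(0.092)), (298, 208, np.float64(0.542), np.float64(0.092)), (302, 210, np.float64(0.543), np.float64(0.092)), (306, 208, np.float64(0.544), np.float64(0.093)), (310, 209, np.float64(0.545), np.float64(0.094)), (314, 209, np.float64(0.547), np.float64(0.093)), (318, 208, np.float64(0.549), np.float64(0.092)), (322, 210, np.float64(0.55), np.float64(0.093)), (326, 208, np.float64(0.551), np.float64(0.092))]
```

```bash
python3 -m inch '-1 0 0 -0.015 0 0 0;-1 0 0 -0.015 0 0 0;-1 0 0 0 0 0.04 0;-1 0 0 0 0 0.04 0;-1 0 0 0 0 0.04 0;-1 0 0 0 0 0.04 0;-1 0.005 0.02 0 0 0 0;-1 0.005 0.024 0 0 0 0;-1 0.005 0.024 0 0 0 0;-1 0.005 0.024 0 0 0 0;-1 0 0.024 0 0 0 0;-1 0 0.024 0 0 0 0;-1 0 0.025 0 0 0 0;-1 0 0 0 0 0 0;-1 0 0 0.015 0 0 0;-1 0 0 0.015 0 0 0;-1 0 0 0.015 0 0 0;-1 0 0 0.015 0 0 0;-1 0 0 0 0 0 0' 25; python3 -c "
from h import *;st();to([.538,.25,.03],0,0)"
```

```text
clock: 16.93
tool_pos: [0.5396, 0.2489, 0.0408]
eef_rot: [0.006, 1.0, -0.001, -0.003]
contact_force: [-0.6, 0.4, -3.3]
opening: 0.314
finger_force: 25.0
t 16.93 p [0.5396 0.2489 0.0408] F [-0.6  0.4 -3.3] op 0.314
d tool [0.0015 0.0011 0.0108] rot [-0.003 -0.006 -0.012]
```

```bash
python3 -m inch '-1 0 0 0.004 0 0 0;-1 0 0 0.004 0 0 0;-1 0 0 0.004 0 0 0;-1 0 0 0.003 0 0 0;-1 0 0 0.003 0 0 0;-1 0 0 0.003 0 0 0;-1 0 0 0.003 0 0 0;-1 0 0 0.002 0 0 0;-1 0 0 0 0 0 0' 6; python3 lev.py w7.npz
```

```text
clock: 17.68
tool_pos: [0.5405, 0.2503, 0.0171]
eef_rot: [0.005, 1.0, -0.001, -0.001]
contact_force: [-0.0, 0.9, -2.3]
opening: 0.319
finger_force: 6.0
t 17.68 p [0.5405 0.2503 0.0171] F [-0.   0.9 -2.3] op 0.319
cam [0.47345134 0.25197559 0.15221799]
0.494 z 0.0408 ymid 0.2515
0.498 z 0.0405 ymid 0.2514
0.502 z 0.0401 ymid 0.2515
0.506 z 0.0397 ymid 0.2516
0.51 z 0.0392 ymid 0.2513
0.514 z 0.107 ymid 0.2503
0.518 z 0.1082 ymid 0.2503
0.522 z 0.0975 ymid 0.2503
0.526 z 0.0377 ymid 0.2514
0.53 z 0.0373 ymid 0.2511
```

```bash
python3 -m inch '-1 0 0 0.0015 0 0 0;-1 0 0 0.0015 0 0 0;-1 0 0 0.001 0 0 0;-1 0 0 0 0 0 0;0 0 0 0 0 0 0;0 0 0 0 0 0 0;0 0 0 0 0 0 0;0 0 0 -0.002 0 0 0;0 0 0 0 0 0 0' 6; python3 lev.py w8.npz;python3 - <<'E'
from h import *
W=cloud(*[np.load('w8.npz')[k] for k in 'dKV']);M=(W[...,2]>.01)&(W[...,2]<.035)&(abs(W[...,1]-.2505)<.016)
print('tail',np.sort(W[M][:,0])[:60:6])
E
```

```text
clock: 18.48
tool_pos: [0.541, 0.2503, 0.0158]
eef_rot: [0.006, 1.0, -0.0, -0.0]
contact_force: [-0.3, 0.8, 0.2]
opening: 0.501
finger_force: 0.0
t 18.48 p [0.541  0.2503 0.0158] F [-0.3  0.8  0.2] op 0.501
cam [0.47379537 0.25198067 0.15090926]
0.514 z 0.0872 ymid 0.2503
0.518 z 0.1071 ymid 0.2503
0.522 z 0.0965 ymid 0.2503
tail [0.46991886 0.46995516 0.46997408 0.46998559 0.47000954 0.47023526
 0.47026237 0.47028233 0.47029304 0.47031166]
```

```bash
python3 -m inch '-1 0 0 0 0 0 0;-1 0 0 0 0 0 0;-1 0 0 0 0 0 0;-1 0 0 0 0 0 0;-1 0 0 -0.006 0 0 0;-1 0 0 -0.015 0 0 0;-1 0 0 -0.02 0 0 0;-1 0 0 -0.02 0 0 0;-1 0 0 -0.02 0 0 0;-1 0 -0.022 0 0 0 0;-1 0 -0.024 0 0 0 0;-1 0 -0.024 0 0 0 0;-1 0 -0.024 0 0 0 0;-1 0 -0.024 0 0 0 0;-1 -0.008 -0.024 0 0 0 0;-1 -0.010 -0.024 0 0 0 0;-1 -0.010 0 0 0 0 0;-1 0 0 0 0 0 0;-1 0 0 0 0 0 0' 30; sed -i 's/>.03)&/>.06)\&/;s/W\[...,2\]<.14/W[...,2]<.12/' lev.py; python3 lev.py w9.npz;python3 - <<'E'
from h import *
W=cloud(*[np.load('w9.npz')[k] for k in 'dKV']);M=(W[...,2]>.085)&(W[...,2]<.12)&(abs(W[...,1]-.085)<.016)
print('tail',np.sort(W[M][:,0])[:60:6])
E
```

```text
clock: 20.12
tool_pos: [0.5668, 0.0844, 0.0966]
eef_rot: [0.006, 1.0, 0.0, -0.001]
contact_force: [-0.4, 0.5, -1.5]
opening: 0.316
finger_force: 30.0
t 20.12 p [0.5668 0.0844 0.0966] F [-0.4  0.5 -1.5] op 0.316
cam [0.4997492  0.08599847 0.23173688]
0.498 z 0.1087 ymid 0.0853
0.502 z 0.1106 ymid 0.0853
0.506 z 0.1105 ymid 0.0854
0.51 z 0.11 ymid 0.0857
0.514 z 0.1101 ymid 0.0858
0.518 z 0.1101 ymid 0.0856
0.522 z 0.11 ymid 0.0858
0.526 z 0.1101 ymid 0.0855
0.53 z 0.1101 ymid 0.0856
0.534 z 0.11 ymid 0.0854
0.538 z 0.11 ymid 0.0854
0.542 z 0.11 ymid 0.0855
0.546 z 0.1099 ymid 0.0855
0.55 z 0.1099 ymid 0.0854
0.554 z 0.11 ymid 0.0854
tail [0.49610443 0.49613665 0.49614488 0.49616782 0.49620213 0.4964036
 0.49643394 0.49645429 0.49647148 0.4964871 ]
```

```bash
python3 -m inch '-1 -0.0037 0 0.012 0 0 0;-1 0 0 0.012 0 0 0;-1 0 0 0.012 0 0 0;-1 0 0 0.008 0 0 0;-1 0 0 0.006 0 0 0;-1 0 0 0.005 0 0 0;-1 0 0 0.004 0 0 0;-1 0 0 0.003 0 0 0;-1 0 0 0 0 0 0'; python3 -c "
from h import *;st()"
```

```text
clock: 20.92
tool_pos: [0.5704, 0.0839, 0.034]
eef_rot: [0.006, 1.0, -0.001, -0.001]
contact_force: [-0.3, 0.8, -1.6]
opening: 0.316
finger_force: 30.0
t 20.92 p [0.5704 0.0839 0.034 ] F [-0.3  0.8 -1.6] op 0.316
```

Free so far. Continue to the floor.

```bash
python3 -m inch '-1 0 0 0.002 0 0 0;-1 0 0 0.0015 0 0 0;-1 0 0 0.0015 0 0 0;-1 0 0 0 0 0 0'; python3 -c "
from h import *;st()"
```

```text
clock: 21.25
tool_pos: [0.5706, 0.0838, 0.0294]
eef_rot: [0.006, 1.0, -0.0, -0.001]
contact_force: [-0.1, 0.1, -2.1]
opening: 0.316
finger_force: 30.0
t 21.25 p [0.5706 0.0838 0.0294] F [-0.1  0.1 -2.1] op 0.316
```

```bash
python3 -m inch '-1 0 0 0.001 0 0 0;-1 0 0 0.0006 0 0 0;-1 0 0 0 0 0 0' ; python3 -m inch '-0.1 0 0 0 0 0 0;-0.1 0 0 0 0 0 0;-0.1 0 0 0 0 0 0;0 0 0 -0.01 0 0 0;0 0 0 -0.02 0 0 0;0 0 0 -0.02 0 0 0;0 0 0 -0.03 0 0 0;0 0 0 -0.03 0 0 0;0.5 0.012 -0.015 -0.02 0 0 0;0.5 0.012 -0.02 0 0 0 0;0.5 0 0 0 0 0 0;0.5 0 0 0 0 0 0'
python3 - <<'E'
from h import *;from plant import *
st();to([.49,-.24,.16],0,0)
m=camera_model('wrist');p,d=snapshot('wrist');np.savez('w10.npz',p=p,d=d,K=m['intrinsics'],V=m['view']);W=cloud(d,m['intrinsics'],m['view'])
for x in np.arange(.495,.60,.012):
    k=(abs(W[...,0]-x)<.002)&(abs(W[...,1]-.085)<.013)&(W[...,2]<.1)
    if k.sum()>5:print(x.round(3),np.percentile(W[k][:,2],95).round(4))
E
```

```text
clock: 21.5
tool_pos: [0.5707, 0.0838, 0.0294]
eef_rot: [0.006, 1.0, -0.001, -0.0]
contact_force: [-2.6, -1.2, 8.7]
opening: 0.316
finger_force: 30.0
clock: 22.5
tool_pos: [0.546, 0.0478, 0.1587]
eef_rot: [0.006, 1.0, -0.001, -0.0]
contact_force: [0.1, -0.6, 0.4]
opening: 0.75
finger_force: 0.0
t 22.5 p [0.546  0.0478 0.1587] F [ 0.1 -0.6  0.4] op 0.75
d tool [ 0.0523 -0.2885 -0.0007] rot [-0.002 -0.001 -0.013]
0.495 0.0371
0.507 0.0435
0.519 0.0428
0.531 0.0428
0.543 0.0425
0.555 0.0429
0.567 0.0442
0.579 0.0427
0.591 0.0433
```

```bash
python3 -m inch '1 0.0054 -0.0289 0 0 0 0;1 0.0054 -0.0289 0 0 0 0;1 0.0054 -0.0289 0 0 0 0;1 0.0054 -0.0289 0 0 0 0;1 0.0054 -0.0289 0 0 0 0;1 0.0054 -0.0289 0 0 0 0;1 0.0054 -0.0289 0 0 0 0;1 0.0054 -0.0289 0 0 0 0;1 0.0054 -0.0289 0 0 0 0;1 0.0034 -0.0289 0 0 0 0;1 0 0 0 0 0 0;1 0 0 0 0 0 0'
python3 - <<'E'
from h import *;from plant import *
st()
m=camera_model('wrist');p,d=snapshot('wrist');K,V=m['intrinsics'],m['view'];np.savez('w11.npz',p=p,d=d,K=K,V=V);W=cloud(d,K,V)
M=(abs(W[...,2]-.062)<.005)&(np.hypot(W[...,0]-.492,W[...,1]+.2425)<.04)
v,u=np.nonzero(M);q=ray(K,V,np.c_[u,v],.062);print(M.sum(),rect(q),'x',q[:,0].min(),q[:,0].max(),'y',q[:,1].min(),q[:,1].max())
c,rr=cv2.minEnclosingCircle((q[:,:2]*1000).astype(np.float32));print(c,rr)
p,d=snapshot('top');m=camera_model('top');K,V=m['intrinsics'],m['view'];np.savez('t11.npz',p=p,d=d,K=K,V=V)
to([.492,-.2425,.042],0,0)
E
```

```text
clock: 23.55
tool_pos: [0.4913, -0.2402, 0.1578]
eef_rot: [0.007, 1.0, -0.0, -0.0]
contact_force: [-0.7, -0.5, -0.4]
opening: 0.997
finger_force: 0.0
t 23.55 p [ 0.4913 -0.2402  0.1578] F [-0.7 -0.5 -0.4] op 0.997
6165 (array([ 491.2, -245.2]), array([50.6, 51.3]), 89.24) x 0.4654505349361964 0.5169080853423503 y -0.2705692564095293 -0.21994202069526866
(491.1814880371094, -245.2995147705078) 26.053211212158203
d tool [ 0.     -0.0053  0.1163] rot [ 0.001 -0.    -0.009]
```

```bash
python3 -m inch '1 0 -0.004 0.02 0 0 0;1 0 0 0.02 0 0 0;1 0 0 0.02 0 0 0;1 0 0 0.02 0 0 0;1 0 0 0.015 0 0 0;1 0 0 0.012 0 0 0;1 0 0 0.009 0 0 0;1 0 0 0 0 0 0;-0.1 0 0 0 0 0 0;-0.1 0 0 0 0 0 0;-0.1 0 0 0 0 0 0;-0.1 0 0 0 0 0 0;-0.1 0 0 0 0 0 0' 12; python3 -c "
from h import *;st()"
```

```text
clock: 24.73
tool_pos: [0.4912, -0.2435, 0.0428]
eef_rot: [0.006, 1.0, -0.001, -0.0]
contact_force: [0.2, 0.4, -0.4]
opening: 0.649
finger_force: 0.1
t 24.73 p [ 0.4912 -0.2435  0.0428] F [ 0.2  0.4 -0.4] op 0.649
```

```bash
python3 -m inch '-1 0 0 0 0 0 0;-1 0 0 0 0 0 0;-1 0 0 -0.006 0 0 0;-1 0 0 -0.015 0 0 0;-1 0 0 -0.025 0 0 0;-1 0 0 -0.025 0 0 0;-1 0 0 -0.025 0 0 0;-1 -0.006 0.024 0 0 0 0;-1 -0.006 0.024 0 0 0 0;-1 -0.006 0.024 0 0 0 0;-1 -0.006 0.024 0 0 0 0;-1 -0.006 0.024 0 0 0 0;-1 -0.006 0.024 0 0 0 0;-1 -0.006 0.024 0 0 0 0;-1 -0.006 0.024 0 0 0 0;-1 0 0 0 0 0 0;-1 0 0 0 0 0 0' 12
python3 - <<'E'
from h import *;from plant import *
st()
m=camera_model('wrist');p,d=snapshot('wrist');K,V=m['intrinsics'],m['view'];np.savez('w12.npz',p=p,d=d,K=K,V=V);W=cloud(d,K,V)
cv2.imwrite('pics/w12.png',p[...,::-1])
tcp=get_state()['tool_pos']
M=(W[...,2]>.125)&(W[...,2]<.155)&(np.hypot(W[...,0]-tcp[0],W[...,1]-tcp[1])<.04);q=W[M];print('jar top z',np.percentile(q[:,2],[5,50,95]),'x',q[:,0].min(),'y',q[:,1].min(),q[:,1].max())
# well rim: foam-top pixels that border floor pixels
fl=(W[...,2]<.032)&(W[...,2]>.005)&(np.hypot(W[...,0]-.54,W[...,1]+.0495)<.04)
v,u=np.nonzero(fl);Q=ray(K,V,np.c_[u,v],.036);print(fl.sum(),'rim x',Q[:,0].min(),Q[:,0].max(),'y',Q[:,1].min(),Q[:,1].max())
c,rr=cv2.minEnclosingCircle((Q[:,:2]*1000).astype(np.float32));print(c,rr)
for x in(.515,.52,.53,.54):
    k=abs(Q[:,0]-x)<.001
    if k.any():print(x,Q[k,1].min(),Q[k,1].max())
E
```

```text
clock: 26.15
tool_pos: [0.5413, -0.0497, 0.1384]
eef_rot: [0.004, 1.0, 0.0, -0.0]
contact_force: [-0.3, -0.5, 0.0]
opening: 0.581
finger_force: 12.0
t 26.15 p [ 0.5413 -0.0497  0.1384] F [-0.3 -0.5  0. ] op 0.581
jar top z [0.12810523 0.14420816 0.15397764] x 0.5160724567672783 y -0.08978612817975509 -0.013106881232502775
3060 rim x 0.511610174821184 0.5450052999317603 y -0.0777413575082791 -0.023076902264941655
(538.4423828125, -50.44641876220703) 27.370769500732422
0.515 -0.06435452684454963 -0.036012115176018794
0.52 -0.07074758939238429 -0.030276579823944903
0.53 -0.07623478941503672 -0.024386717453644034
0.54 -0.0777413575082791 -0.023621977040265037
```

View pics/w12.png

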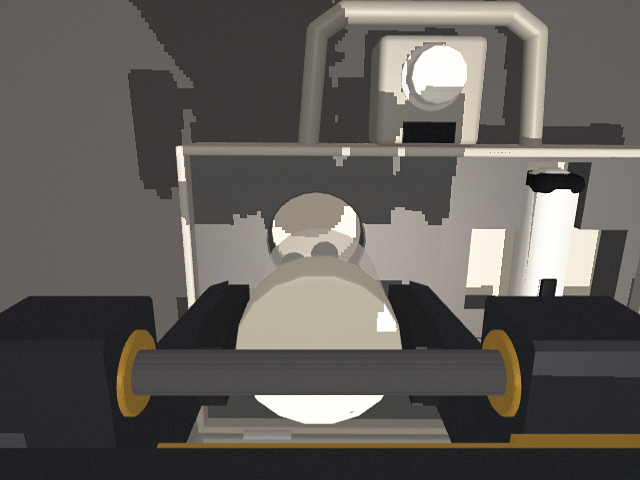

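The otoscope tail is at (555,185), between the trough walls. The well rim spans columns 269–365 from row 193 down. The held jar's cap spans columns 236–402 with its front edge at row 256.

Run:
```python
from h import *
f=np.load('w12.npz');K,V=f['K'],f['V'];W=cloud(f['d'],K,V)
print('W cap',[W[r,319].round(4).tolist() for r in(258,264,280,320)])
z=np.median(W[270:330,319,2]);print(z)
q=ray(K,V,[(236,345),(402,345),(319,256),(319,423)],z);print(q.round(4))
```

```text
W cap [[0.5167, -0.0486, 0.1416], [0.5169, -0.0486, 0.1472], [0.5183, -0.0486, 0.1575], [0.5315, -0.0487, 0.1566]]
0.15786506372062115
[[ 0.539  -0.0739  0.1579]
 [ 0.5393 -0.0235  0.1579]
 [ 0.5109 -0.0485  0.1579]
 [ 0.5669 -0.0489  0.1579]]
```

```bash
python3 -m inch '-1 0.0022 -0.0016 0.014 0 0 0;-1 0 0 0.014 0 0 0;-1 0 0 0.014 0 0 0;-1 0 0 0.01 0 0 0;-1 0 0 0.006 0 0 0;-1 0 0 0.004 0 0 0;-1 0 0 0.004 0 0 0;-1 0 0 0 0 0 0'; python3 -c "
from h import *;st()"
```

```text
clock: 26.87
tool_pos: [0.5388, -0.0536, 0.0718]
eef_rot: [0.006, 1.0, -0.001, -0.001]
contact_force: [0.0, -0.8, -1.7]
opening: 0.585
finger_force: 12.0
t 26.87 p [ 0.5388 -0.0536  0.0718] F [ 0.  -0.8 -1.7] op 0.585
```

```bash
python3 -m inch '-1 0 0.0005 0.003 0 0 0;-1 0 0 0.003 0 0 0;-1 0 0 0.003 0 0 0;-1 0 0 0.002 0 0 0;-1 0 0 0 0 0 0'; python3 -c "
from h import *;st()"
```

```text
clock: 27.28
tool_pos: [0.5387, -0.0529, 0.0607]
eef_rot: [0.006, 1.0, -0.001, -0.001]
contact_force: [0.5, 0.8, -0.7]
opening: 0.577
finger_force: 12.0
t 27.28 p [ 0.5387 -0.0529  0.0607] F [ 0.5  0.8 -0.7] op 0.577
```

```bash
python3 -m inch '-1 0 0 0.002 0 0 0;-1 0 0 0.0015 0 0 0;-1 0 0 0.001 0 0 0;-1 0 0 0 0 0 0'; python3 -c "
from h import *;st()"
```

```text
clock: 27.62
tool_pos: [0.5389, -0.0528, 0.0568]
eef_rot: [0.006, 1.0, -0.001, -0.0]
contact_force: [-0.6, 0.2, 1.4]
opening: 0.583
finger_force: 12.0
t 27.62 p [ 0.5389 -0.0528  0.0568] F [-0.6  0.2  1.4] op 0.583
```

```bash
python3 -m inch '-1 0 0 0.0006 0 0 0;-1 0 0 0 0 0 0;0.5 0 0 0 0 0 0;0.5 0 0 0 0 0 0;0.5 0 0 0 0 0 0;0.5 0 0 -0.01 0 0 0;0.5 0 0 -0.03 0 0 0;0.5 0 0 -0.04 0 0 0;0.5 0 0.02 -0.04 0 0 0;0 0 0.02 -0.03 0 0 0;-0.5 -0.02 0.02 -0.03 0 0 0;-1 -0.02 0 -0.02 0 0 0;-1 0 0 0 0 0 0;-1 0 0 0 0 0 0'
python3 - <<'E'
from h import *;from plant import *
st()
m=camera_model('wrist');p,d=snapshot('wrist');K,V=m['intrinsics'],m['view'];np.savez('w13.npz',p=p,d=d,K=K,V=V);W=cloud(d,K,V)
M=(W[...,2]>.06)&(W[...,2]<.09)&(np.hypot(W[...,0]-.54,W[...,1]+.0505)<.04);q=W[M];print('jar',q.shape,np.percentile(q[:,2],[5,50,95]),q.min(0),q.max(0))
A=np.c_[q[:,:2],np.ones(len(q))];print(np.linalg.lstsq(A,q[:,2],rcond=None)[0])
for x in np.arange(.503,.66,.015):
    k=(abs(W[...,0]-x)<.002)&(abs(W[...,1]-.0847)<.013)&(W[...,2]<.1)
    if k.sum()>5:print('oto',x.round(3),np.percentile(W[k][:,2],95).round(4))
cv2.imwrite('pics/w13.png',p[...,::-1])
p,d=snapshot('top');cv2.imwrite('pics/t13.png',p[...,::-1])
m=camera_model('side');p,d=snapshot('side');np.savez('s13.npz',p=p,d=d,K=m['intrinsics'],V=m['view']);W=cloud(d,m['intrinsics'],m['view'])
# lid top edge & head height from side
k=(W[...,2]>.2)&(W[...,2]<.24)&(W[...,0]>.63)&(W[...,0]<.75)&(abs(W[...,1]-.01)<.14);q=W[k];print('lid top',np.percentile(q,[1,50,99],axis=0).round(4))
for x in np.arange(.58,.665,.012):
    k=(abs(W[...,0]-x)<.003)&(abs(W[...,1]-.0847)<.013)&(W[...,2]<.07)
    if k.sum()>1:print('side oto',x.round(3),np.percentile(W[k][:,2],90).round(4))
to([.72,.01,.265],0,0)
E
```

```text
clock: 28.78
tool_pos: [0.5806, 0.0058, 0.2544]
eef_rot: [0.006, 1.0, -0.0, 0.001]
contact_force: [-0.2, 0.5, -0.5]
opening: 0.394
finger_force: 0.0
t 28.78 p [0.5806 0.0058 0.2544] F [-0.2  0.5 -0.5] op 0.394
jar (4010, 3) [0.07442552 0.07598941 0.077248  ] [ 0.51426544 -0.07742427  0.06005003] [ 0.56529746 -0.02623999  0.07842998]
[ 0.01272187 -0.03382075  0.06715438]
oto 0.503 0.0422
oto 0.518 0.0426
oto 0.533 0.0429
oto 0.548 0.0426
oto 0.563 0.044
oto 0.578 0.0429
oto 0.593 0.0429
oto 0.608 0.039
oto 0.623 0.0418
oto 0.638 0.0419
oto 0.653 0.0402
lid top [[ 0.6331 -0.1296  0.202 ]
 [ 0.6695 -0.0607  0.2254]
 [ 0.6946  0.0222  0.234 ]]
side oto 0.58 0.0427
side oto 0.592 0.0425
side oto 0.604 0.0411
side oto 0.616 0.0421
side oto 0.628 0.0421
side oto 0.64 0.0418
side oto 0.652 0.0394
side oto 0.664 0.0489
d tool [-0.1419  0.0071 -0.0139] rot [-0.002 -0.005 -0.011]
```

```bash
python3 -m inch '-1 0 0 -0.02 0 0 0;-1 0 0 -0.01 0 0 0;-1 -0.02 0.001 0 0 0 0;-1 -0.02 0.001 0 0 0 0;-1 -0.02 0.001 0 0 0 0;-1 -0.02 0.001 0 0 0 0;-1 -0.02 0 0 0 0 0;-1 -0.02 0 0 0 0 0;-1 -0.025 0 0 0 0 0;-1 0 0 0 0 0 0;-1 0 0 0 0 0 0'
python3 - <<'E'
from h import *
st()
H=np.array([.6665,.045])
for th in np.r_[1.5:-.001:-.1]:
    x,z=-.172,.040
    t=H+[x*np.cos(th)+z*np.sin(th)+.009, -x*np.sin(th)+z*np.cos(th)+.011]
    print(round(th,2),t.round(4))
to([.728,.0105,.228],-.0125,0)
E
```

```text
clock: 29.85
tool_pos: [0.7246, 0.0079, 0.2815]
eef_rot: [0.006, 1.0, -0.0, -0.002]
contact_force: [-0.2, -0.3, -0.1]
opening: 0.008
finger_force: 0.0
t 29.85 p [0.7246 0.0079 0.2815] F [-0.2 -0.3 -0.1] op 0.008
1.5 [0.7032 0.2304]
1.4 [0.6857 0.2323]
1.3 [0.668  0.2324]
1.2 [0.6505 0.2308]
1.1 [0.6331 0.2274]
1.0 [0.6162 0.2223]
0.9 [0.5999 0.2156]
0.8 [0.5844 0.2073]
0.7 [0.5697 0.1974]
0.6 [0.5561 0.1861]
0.5 [0.5437 0.1736]
0.4 [0.5327 0.1598]
0.3 [0.523 0.145]
0.2 [0.5149 0.1294]
0.1 [0.5084 0.113 ]
-0.0 [0.5035 0.096 ]
d tool [-0.0035  0.0026  0.0535] rot [-0.001 -0.003  0.001]
```

```bash
python3 -m inch '-1 -0.003 0.002 0.018 0 0 0;-1 0 0 0.018 0 0 0;-1 0 0 0.0165 0 0 0;-1 0 0 0.003 0 0 0;-1 0 0 0 0 0 0;-1 0.012 0 0 0 0 0;-1 0.012 0 0 0 0 0;-1 0.0088 0 -0.001 0 0 0;-1 0.0088 0 -0.001 0 0 0;-1 0.0088 0 0 0 0 0;-1 0.0088 0 0 0 0 0;-1 0.0088 0 0.0008 0 0 0;-1 0.0088 0 0.0008 0 0 0;-1 0.0087 0 0.0017 0 0 0;-1 0.0087 0 0.0017 0 0 0;-1 0.0084 0 0.0026 0 0 0;-1 0.0084 0 0.0026 0 0 0;-1 0 0 0 0 0 0'
python3 - <<'E'
from h import *;from plant import *
st();m=camera_model('side');p,d=snapshot('side');cv2.imwrite('pics/s14.png',p[...,::-1])
to([.6162,.0105,.218],-.0125,0)
E
```

```text
clock: 31.35
tool_pos: [0.6158, 0.0112, 0.2208]
eef_rot: [0.005, 1.0, -0.001, -0.0]
contact_force: [0.1, 0.3, 1.6]
opening: 0.007
finger_force: 0.5
t 31.35 p [0.6158 0.0112 0.2208] F [0.1 0.3 1.6] op 0.007
d tool [ 0.0006 -0.0008  0.0029] rot [-0.001  0.001  0.002]
```

```bash
cat > lid.py <<'E'
from h import *;from plant import *
m=camera_model('side');p,d=snapshot('side');W=cloud(d,m['intrinsics'],m['view'])
for y in(-.10,-.07):
    k=(abs(W[...,1]-y)<.01)&(W[...,0]>.47)&(W[...,0]<.72)&(W[...,2]>.07)&(W[...,2]<.26);q=W[k]
    if len(q):
        i=q[:,2].argmax();print('y',y,'top',q[i].round(3),'minx',q[q[:,0].argmin()].round(3))
        for x in np.arange(.48,.7,.03):
            j=abs(q[:,0]-x)<.004
            if j.any():print('  ',x.round(3),q[j,2].max().round(3),end='')
        print()
st()
E
python3 lid.py
```

```text
y -0.1 top [ 0.598 -0.092  0.219] minx [ 0.568 -0.094  0.197]
   0.57 0.201   0.6 0.219
y -0.07 top [ 0.598 -0.076  0.218] minx [ 0.516 -0.064  0.074]
   0.54 0.079   0.57 0.201   0.6 0.218
t 31.45 p [0.6175 0.0112 0.2209] F [ 1.8 -0.3  2.1] op 0.006
```

```bash
python3 -m inch '-1 0.0082 0 0.0034 0 0 0;-1 0.0082 0 0.0034 0 0 0;-1 0.0078 0 0.0042 0 0 0;-1 0.0078 0 0.0042 0 0 0;-1 0.0074 0 0.005 0 0 0;-1 0.0074 0 0.005 0 0 0;-1 0.0068 0 0.0057 0 0 0;-1 0.0068 0 0.0057 0 0 0;-1 0.0062 0 0.0063 0 0 0;-1 0.0062 0 0.0063 0 0 0;-1 0.0055 0 0.0069 0 0 0;-1 0.0055 0 0.0069 0 0 0;-1 0.0049 0 0.0074 0 0 0;-1 0.0049 0 0.0074 0 0 0;-1 0.0041 0 0.0078 0 0 0;-1 0.0041 0 0.0078 0 0 0;-1 0 0 0 0 0 0'; python3 lid.py
```

```text
clock: 32.87
tool_pos: [0.5128, 0.0117, 0.1245]
eef_rot: [0.005, 1.0, -0.001, -0.002]
contact_force: [-0.6, 0.3, 1.1]
opening: 0.005
finger_force: 0.5
y -0.1 top [ 0.504 -0.104  0.115] minx [ 0.487 -0.103  0.079]
   0.51 0.113   0.54 0.11   0.57 0.104   0.6 0.099   0.63 0.094   0.66 0.088
y -0.07 top [ 0.505 -0.067  0.223] minx [ 0.475 -0.07   0.222]
   0.48 0.223   0.51 0.222   0.54 0.221   0.57 0.104   0.6 0.099   0.63 0.093   0.66 0.087
t 32.92 p [0.5136 0.0118 0.1252] F [ 0.2 -0.3  1.3] op 0.005
```

```bash
python3 -m inch '-1 0.003 0 0.008 0 0 0;-1 0.003 0 0.008 0 0 0;-1 0.002 0 0.006 0 0 0;-1 0.001 0 0.004 0 0 0;-1 0 0 0.002 0 0 0;-1 0 0 0.0015 0 0 0;-1 0 0 0 0 0 0'; python3 lid.py
```

```text
clock: 33.5
tool_pos: [0.5051, 0.0122, 0.0965]
eef_rot: [0.005, 1.0, -0.001, -0.001]
contact_force: [-1.6, 0.3, 2.1]
opening: 0.005
finger_force: 0.6
y -0.1 top [ 0.496 -0.095  0.089] minx [ 0.485 -0.103  0.074]
   0.51 0.088   0.54 0.089   0.57 0.087   0.6 0.088   0.63 0.088   0.66 0.088
y -0.07 top [ 0.525 -0.064  0.197] minx [ 0.47  -0.066  0.19 ]
   0.48 0.196   0.51 0.194   0.54 0.193   0.57 0.088   0.6 0.089   0.63 0.087   0.66 0.088
t 33.55 p [0.5051 0.0122 0.0965] F [-0.9  1.   2.7] op 0.005
```

Almost shut; press in small steps.

```bash
python3 -m inch '-1 0 0 0.001 0 0 0;-1 0 0 0.001 0 0 0;-1 0 0 0 0 0 0'; python3 -c "
from h import *;st()"
```

```text
clock: 33.8
tool_pos: [0.5051, 0.0123, 0.0963]
eef_rot: [0.005, 1.0, -0.001, -0.0]
contact_force: [-6.2, -0.9, 22.0]
opening: 0.003
finger_force: 10.7
t 33.8 p [0.5051 0.0123 0.0963] F [-6.2 -0.9 22. ] op 0.003
```

```bash
python3 -m inch '-1 0 0 -0.002 0 0 0;-1 0 0 -0.002 0 0 0;-1 0 0 -0.004 0 0 0;-1 0 0 -0.008 0 0 0;-1 0 0 0 0 0 0'; python3 lid.py
```

```text
clock: 34.22
tool_pos: [0.5065, 0.0123, 0.1116]
eef_rot: [0.006, 1.0, -0.0, 0.0]
contact_force: [-0.1, -0.4, -0.8]
opening: 0.003
finger_force: 0.0
y -0.1 top [ 0.563 -0.092  0.092] minx [ 0.484 -0.101  0.08 ]
   0.48 0.08   0.51 0.089   0.54 0.088   0.57 0.088   0.6 0.087   0.63 0.086   0.66 0.087
y -0.07 top [ 0.525 -0.061  0.21 ] minx [ 0.47  -0.069  0.184]
   0.48 0.209   0.51 0.21   0.54 0.209   0.57 0.088   0.6 0.089   0.63 0.087   0.66 0.087
t 34.27 p [0.5064 0.0122 0.1112] F [0.1 0.7 0.2] op 0.008
```

Latched, with a flat top and no contact. Retreat upward, confirm, check the bystanders, and hand in.

```bash
python3 -m inch '-1 0 0 -0.03 0 0 0;-1 0 0 -0.03 0 0 0;-1 0 0 -0.03 0 0 0;-1 0 -0.03 -0.03 0 0 0;-1 0 -0.03 0 0 0 0;-1 0 -0.03 0 0 0 0;-1 0 -0.03 0 0 0 0;-1 0 -0.03 0 0 0 0;-1 0 0 0 0 0 0;-1 0 0 0 0 0 0;-1 0 0 0 0 0 0;-1 0 0 0 0 0 0' && python3 lid.py
python3 - <<'E'
from h import *;from plant import *
p,_=snapshot('side');a=np.load('side0.npz')['p']
m=lambda p,lo,hi:[np.round(np.argwhere(cv2.inRange(cv2.cvtColor(p,cv2.COLOR_RGB2HSV),lo,hi)[140:420,150:480]>0).mean(0),1)]
for n,lo,hi in(('orange',(5,180,120),(15,255,255)),('purple',(140,120,40),(160,255,255))):print(n,m(a,lo,hi),m(p,lo,hi))
for n,(v0,v1,u0,u1) in dict(pen=(235,275,165,210),pfm=(335,405,265,330)).items():print(n,np.abs(a[v0:v1,u0:u1].astype(int)-p[v0:v1,u0:u1]).mean().round(1))
E
```

```text
clock: 35.27
tool_pos: [0.5045, -0.1355, 0.2303]
eef_rot: [0.004, 1.0, 0.0, -0.0]
contact_force: [-0.8, 1.3, 0.0]
opening: 0.005
finger_force: 0.0
y -0.1 top [ 0.497 -0.093  0.09 ] minx [ 0.484 -0.108  0.081]
   0.48 0.081   0.51 0.089   0.54 0.087   0.57 0.089   0.6 0.087   0.63 0.087   0.66 0.088
y -0.07 top [ 0.55 -0.07  0.09] minx [ 0.486 -0.065  0.071]
   0.51 0.088   0.54 0.088   0.57 0.087   0.6 0.087   0.63 0.088   0.66 0.088
t 35.32 p [ 0.5045 -0.1354  0.2304] F [-1.2  0.5 -0.2] op 0.007
orange [array([nan, nan])] [array([nan, nan])]
purple [array([ 34.8, 164.6])] [array([ 34.7, 152.7])]
pen 6.7
pfm 24.9<stdin>:3: RuntimeWarning: Mean of empty slice.
  ret = um.true_divide(
```

```bash
python3 -c "
from plant import r;print(r.finish_job())"
```

```text
the job is handed in; nothing more can be done
None
```

The job is handed in at about 35 s: the otoscope and jar are both fully home, and the lid is latched and stayed shut; my final image check on the other items was inconclusive, but the arm was never brought near any of them.

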